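Refit the tapered plug in the outlet cock of a chocolate melting tank

TASK

The washed plug of the chocolate tank's outlet cock stands drying in the white rack. Set it back into the cock with its T-bar in line with the spout, then press it down firmly but without forcing it, and keep pressing while you turn it a quarter turn so that the bar stands square across the spout and the plug wedges tight in its taper. Let go of it, and leave everything else on the table as it is.

Things in the scene. Friction and masses are not known exactly. Their poses are not given: they have to be found in the camera images.
- plug_bar (a point): Centre of the plug's steel T-bar (64 long x 14 wide x 18 high). x along the bar, y across it, z up the plug. The plug is loose, 0.3 kg, 98 mm tall: a brass cone 20 mm across at the foot and 30 mm at its big end 60 mm higher (taper 1 in 6), a neck 22 mm across, 20 high, then the bar, centre 89 mm above the foot. Same look after a half turn. Turning it wedged takes up to 0.9 N m: grip hard (55 N).
- plug_big_end (a point): Plug axis at the cone's big end, 29 mm below the bar's centre. Worn and lapped by hand, the plug first touches the bore with its big end 3 to 11 mm above the rim. Pressed without turning it soon sticks, not tight. Turned at 0.1 to 0.4 rad/s under 13 to 19 N it works 2 to 4 mm deeper and wedges. Over 23 N bends the outlet too far. Take the push off before letting go, or it springs loose.
- bore (a point): Centre of the mouth of the cock's tapered bore, level with its rim (168 mm above the table), on the upright plug axis. y points along the outlet to the spout, -y to the tank, z up. The bore is 28.8 mm across at the rim, narrows 1 in 6 and is 64 mm deep: the plug never touches its floor. The cock's round steel body is 64 mm across.
- spout (a point): Lower end of the downward spout (27 mm pipe), 78 mm from the plug axis, 89 mm above the table; the outlet pipe to it has its centre line 134 mm above the table.
- cock (a joint): How far the outlet pipe with the cock is bent down at the tank's wall, 165 mm from the plug axis, in rad: 0 at rest, it springs by about 0.0045 (0.75 mm at the plug) under a push of 23 N. Its reading is too coarse to steer by: feel the push at the wrist.
- tank: Steel melting tank, 340 mm tall, 272 mm across, on three legs, with the outlet pipe and the cock on its side. Origin on the table under the plug axis; the tank's own axis is at y = -298 mm. Fixed.
- rack: White plastic drying rack, 75 x 165 x 55 mm high, origin under its centre, y along it. Two upright blind holes, 36 mm across, 43 mm deep, 45 mm either side of its centre: the plug stands loosely on its foot in one (foot 12 mm, bar's centre 101 mm above the table), the steel nozzle in the other.
- nozzle: Steel filling nozzle, 74 mm tall, 42 mm across its flange, standing in the rack's other hole; origin under its foot. Not needed.
- bowl: Steel drip bowl under the spout, 90 mm across, 55 mm high; origin under its centre. Not needed.
- jar: White jar of food grease with a blue lid, 52 mm across, 55 mm tall; origin under it. Not needed.
- brush: Cleaning brush with a blue handle, about 200 mm long, lying along its x; origin under its middle. Not needed.
- scraper: Scraper with a red handle, about 240 mm long, lying along its x; origin under its middle. Not needed.
- box_a: Black praline box, 150 x 150 x 32 mm; origin under its centre. Not needed.
- box_b: A second such praline box. Not needed.
There are look-alikes about, which are no part of the job. What is shaped like the part that bears plug_bar but blue or red is not meant.

How it is judged:
By the outcome, as a careful person would: the job done as asked, in the order asked, and still so for the second after the job is handed in, with the robot touching nothing.
It also fails if it takes over 58 s, if anything falls off the work surface, if the arm or the gripper's body presses on something with over 40 N, if the wrist force passes 120 N, or if a joint passes its speed limit or range.

ROBOT

A 6-joint arm with a two-finger parallel gripper is mounted at the origin on the work surface. World frame = base frame: x ahead of the robot, y to its left, z up, the work surface at z = 0. Lengths are in m, angles in rad, forces in N, time in s.
With the tool pointing down it reaches from about 0.35 to 0.975 m from the base axis. Payload 4.9 kg.
Tool frame: the origin (TCP) lies at the very end of the fingers, on their centre line; the grasp point (between the pads) lies 19 mm behind it (manip.grasp_offset is the distance from the TCP to the grasp point, in m); z points along the fingers, y is the line along which they close (so a half turn about z gives the same grasp; the last joint's range is limited). The gripper opens to 85 mm and grips with 20 to 120 N. Pads are 22 mm wide; open, the fingers measure 114 mm over their backs; the gripper's body (76 mm by 85 mm) begins 54 mm behind the grasp point. The pads swing forward as they close: fully open they stand 13 mm farther back than shut.
Start: joints at [-0.119, 0.053, 1.613, -0, 1.476, -0.119], TCP at [0.625, 0, 0.231] pointing down, gripper open.
Joint ranges: [-3.01, 3.01], [-1.01, 2.22], [0.06, 2.58], [-1.02, 4.17], [0.09, 2.62], [-3.14, 3.14]. Speed limits (rad/s): [2.57, 2.57, 3.14, 3.14, 3.14, 3.14].

INTERFACE

Orientations are given as a unit quaternion [w, x, y, z].
In Python, from plant import manip, eyes, job_done, models gives the robot as it stands.
- The arm moves only by the tool servo_tool, never from a script. Its argument "motion" is one flat list of numbers, 5 for each row, row after row: the opening, from -1 (shut) to 1 (fully open), then the shift along the tool's x, y, z normalised to -1 to 1, where 1 is 120 mm, then the turn about the tool's z normalised to -1 to 1, where 1 is 45 degrees. A call has 1 to 5 rows; each row is the pose to reach, as a shift and turn from the pose commanded when the call began, along the tool's axes at that moment; what a row does not reach only later rows make up. A row lasts 1/8 s, in which the tool goes at most 62.5 mm and 10.7 degrees, less where a joint would pass 70% of its speed; a pose out of reach is approached as far as the arm can. A call with a number of a shift or a turn outside -1 to 1 is refused whole. A call with a gripper value outside its range is refused whole. The fingers move at their own pace and stop on an object; the grip force is fixed at half the most. Time passes only in rows, so rows that repeat a pose let the fingers close. It gives the time, the measured TCP pose, the force, the opening and the grip force at its end, in the units of the state.
- manip.state(): the state, without advancing time (a new reading comes with each control period).
- eyes.grab_frame(name): name is "scene" or "side" or "wrist"; returns (picture, depth): 400x640x3 uint8, red, green, blue; 400x640 float32, m along the optical axis (not along the pixel's ray), 0 where there is no reading.
- eyes.camera_params(name): a dict with "fov_y" (degrees; the focal length in pixels is half the picture's height over the tangent of half this angle, whatever the lens; pixels are square), "cx", "cy" (the principal point, pixels), "pose" (4x4, takes a point from camera to world coordinates); the wrist camera has in their place "T_tool_cam" (4x4, takes a point from camera to tool coordinates, whose origin is the TCP and whose axes are the flange's). Camera axes: x right, y up, looking along -z (the intrinsics and any distortion apply to the point x, -y, -z); pixel columns grow to the right and rows downward; lengths in m; the calibration is good to about 2 mm. The wrist camera is an equidistant fisheye: a pixel r from the principal point sees the ray r / f radians off the axis. A picture is of the moment at which its call begins: read the wrist's pose just before it. camera_params takes no time and is no camera call.
- job_done(): hands the job in; it is judged then, once.
Trained networks look in the newest picture that a camera, given by its name, has taken for a name from the list of things; names that differ only in an ending like _2 or _b are one class to them, and where a whole thing is asked for, a point or a joint stands for the part that bears it (a point fixed in the world has none). Each returns a list of dicts, best first, with "p" (0 to 1); they miss things now and then, are a little off and sometimes report something else, mostly with a low value. They report only what shows in the picture. A call takes as long as a camera call. They do not tell look-alikes from the thing itself.
- models.regions_of(camera, label): "mask" (400x640 bool, what is visible of it) and "pixel" ([column, row] in pixels, amid what is visible of it).
The state is a dict: "time": time; "joint_pos": joint angles; "joint_vel": joint speeds; "joint_efforts": joint torques, N m; "tool_pos": TCP position; "tool_rot": TCP orientation; "contact_force": force on the tool from outside, world axes, zero at the start; "ft_torque": the same for the moment, N m; "gripper_width": opening from 0.0 (shut) to 1.0 (fully open); "grasp_force": force on a finger pad.
Only numpy, scipy, OpenCV 4.12 (cv2) and the standard library are available. Lean on these libraries where they do the work, as an engineer would, in place of code of your own. Each camera call takes 0.05 s, during which the arm holds its last target. There are 200 camera calls.

## Working session

There is one attempt and no reset: what is moved stays moved. The work goes in short steps, Python scripts to look and compute and a tool call to move; the robot and the scene stay as the last step left them, time stands still between calls to the robot, and variables do not carry over. Pictures are saved under pics/ and viewed, at most 10 in all, crops included, and the job is handed in when it is done.

Besides the shell and the picture viewer there is one more tool, called after ">>>" by a JSON object that holds its "method" and its "body". servo_tool: Moves the arm, as the interface text tells. Its arguments: {"type":"object","properties":{"motion":{"type":"array","items":{"type":"number","minimum":-1,"maximum":1}}},"required":["motion"]}

```bash
mkdir -p pics; ls
cat > h.py <<'E'
import numpy as np, cv2
from scipy.spatial.transform import Rotation as R
from plant import manip, eyes, job_done, models
def cloud(name,d,mask=None):
    p=eyes.camera_params(name); f=200/np.tan(np.radians(p['fov_y'])/2)
    v,u=np.nonzero((d>0)&(mask if mask is not None else True)); z=d[v,u]
    x=(u-p['cx'])/f; y=(v-p['cy'])/f
    if name=='wrist':
        s=manip.state(); T=np.eye(4); q=s['tool_rot']
        T[:3,:3]=R.from_quat([q[1],q[2],q[3],q[0]]).as_matrix(); T[:3,3]=s['tool_pos']; T=T@np.array(p['T_tool_cam'])
        r=np.hypot(x,y); k=np.where(r>1e-6,np.tan(r)/np.maximum(r,1e-9),1); x=x*k;y=y*k
    else: T=np.array(p['pose'])
    P=np.c_[x*z,-y*z,-z,np.ones(len(z))]@T.T
    return P[:,:3],u,v
def save(n,a): cv2.imwrite('pics/'+n,cv2.cvtColor(a,cv2.COLOR_RGB2BGR))
E
python3 - <<'E'
from h import *
print(manip.state(), manip.grasp_offset)
for n in ('scene','side'):
    a,d=eyes.grab_frame(n); save(n+'.png',a); np.savez('/tmp/%s.npz'%n,a=a,d=d)
    for l in ('plug_bar','rack','bore','spout','bowl','nozzle'):
        for r in models.regions_of(n,l)[:3]:
            P,_,_=cloud(n,d,r['mask']); 
            if len(P): print(n,l,round(r['p'],2),np.round(r['pixel']),np.round(np.median(P,0),3),np.round(P.min(0),3),np.round(P.max(0),3),len(P))
p=eyes.camera_params('scene');print({k:v for k,v in p.items()}); print(eyes.camera_params('wrist'))
E
```

```text
pics
{'time': 0.0, 'joint_pos': array([-1.18996953e-01,  5.33853565e-02,  1.61429171e+00, -4.19946392e-05,
        1.47599444e+00, -1.18961726e-01]), 'joint_vel': array([-0.00101119, -0.00165195, -0.00023936,  0.00138349, -0.00282196,
        0.00026309]), 'joint_efforts': array([ 2.70554956e-04, -3.93670499e+01, -3.70175600e+01, -1.62778279e-04,
        6.93513779e-03, -6.06393527e-06]), 'tool_pos': array([6.24377867e-01, 6.49357760e-05, 2.30046718e-01]), 'tool_rot': array([-8.04109843e-04,  7.07117433e-01,  7.07095365e-01, -6.58975675e-04]), 'contact_force': array([ 0.14365637,  0.55162571, -0.14213672]), 'ft_torque': array([-0.00447137,  0.03936722,  0.01146995]), 'grasp_force': 0.0, 'gripper_width': 0.9977301957819771} 0.0187
scene plug_bar 0.8 [359. 160.] [0.367 0.261 0.075] [ 0.287  0.232 -0.005] [0.378 0.291 0.104] 231
scene plug_bar 0.77 [372. 220.] [0.611 0.281 0.088] [ 0.513  0.256 -0.003] [0.628 0.312 0.104] 240
scene plug_bar 0.72 [370. 184.] [0.475 0.286 0.097] [ 0.352  0.262 -0.003] [0.497 0.323 0.118] 223
scene rack 0.59 [354. 197.] [0.497 0.243 0.053] [ 0.377  0.159 -
[... 1183 characters left out ...]
87910194, 'pose': array([[ 0.00967024, -0.80354402,  0.59516677,  1.41545744],
       [ 0.99994762,  0.00577411, -0.00845139,  0.09957132],
       [ 0.00335451,  0.59521732,  0.80355777,  1.2467643 ],
       [ 0.        ,  0.        ,  0.        ,  1.        ]])}
{'fov_y': 65.70646984690485, 'cx': 321.22649951408033, 'cy': 197.65541640407164, 'T_tool_cam': array([[-1.95538356e-04,  9.56872386e-01,  2.90508519e-01,
         7.43512516e-02],
       [ 9.99999573e-01,  4.49604033e-04, -8.07809055e-04,
        -6.43581499e-04],
       [-9.03583979e-04,  2.90508237e-01, -9.56872065e-01,
        -1.41228768e-01],
       [ 0.00000000e+00,  0.00000000e+00,  0.00000000e+00,
         1.00000000e+00]])}
```

Run:
```python
import cv2,numpy as np
a=cv2.imread('pics/scene.png');b=cv2.imread('pics/side.png')
A=cv2.resize(a[120:270,180:420],None,fx=2.5,fy=2.5,interpolation=3)
cv2.imwrite('pics/c1.png',A); cv2.imwrite('pics/c2.png',cv2.resize(b[90:340,200:450],None,fx=2.4,fy=2.4,interpolation=3))
```

```text
(no output)
```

View pics/c1.png

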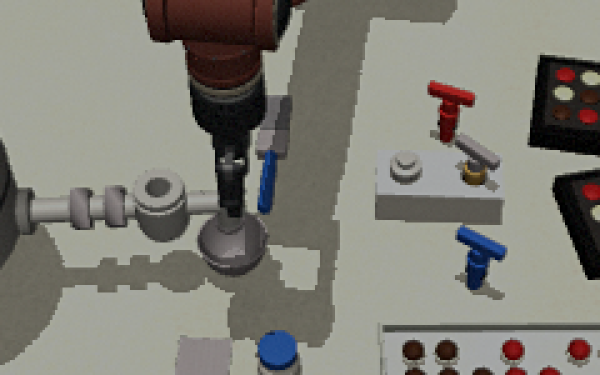

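View pics/c2.png

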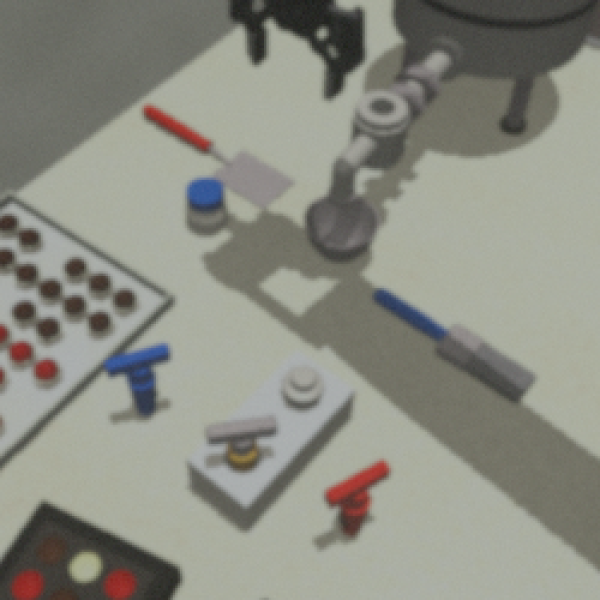

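The scene crop shows the steel-barred plug in the rack's near hole at crop (475,160). The red and blue look-alikes stand to either side of it. The cock is at crop (160,200), with its spout pointing +y. Next I'll get rough positions.

Run:
```python
from h import *
for n in ('scene','side'):
    z=np.load('/tmp/%s.npz'%n); a,d=z['a'],z['d']
    P,u,v=cloud(n,d)
    m=(abs(P[:,0]-.467)<.05)&(abs(P[:,1]-.29)<.05)&(P[:,2]>.092)&(P[:,2]<.125); Q=P[m]
    w,V=np.linalg.eigh(np.cov(Q[:,:2].T)); ax=V[:,1]; t=(Q[:,:2]-Q[:,:2].mean(0))@ax
    print(n,'bar',len(Q),Q.mean(0).round(4),np.median(Q,0).round(4),'ang',np.degrees(np.arctan2(ax[1],ax[0])),t.min(),t.max(),Q[:,2].max())
    m=(abs(P[:,0]-.57)<.05)&(abs(P[:,1]+.11)<.06)&(P[:,2]>.160)&(P[:,2]<.18); Q=P[m]
    print(n,'rim',len(Q),((Q.min(0)+Q.max(0))/2).round(4),Q.min(0).round(3),Q.max(0).round(3),cv2.minEnclosingCircle(Q[:,:2].astype(np.float32)))
```

```text
scene bar 126 [0.4736 0.2869 0.1067] [0.4736 0.2862 0.1085] ang 47.1731873351779 -0.03416446225796145 0.03231795189163043 0.11774185869625708
scene rim 248 [ 0.5763 -0.1148  0.1681] [ 0.545 -0.161  0.16 ] [ 0.608 -0.069  0.176] ((0.5806928277015686, -0.11484869569540024), 0.047115422785282135)
side bar 260 [0.4651 0.2909 0.107 ] [0.4647 0.2913 0.1093] ang 46.74583234396928 -0.032066368577242044 0.03166695241067687 0.11384936699672599
side rim 258 [ 0.5717 -0.1152  0.1661] [ 0.543 -0.16   0.16 ] [ 0.6   -0.07   0.172] ((0.569073498249054, -0.11520971357822418), 0.04582986235618591)
```

>>> {"method": "servo_tool", "body": {"motion": [1,0.5,-0.27,0,0,1,1,-0.55,0,0,1,1,-0.55,0,0]}}

```text
time: 1.08
tool_pos: [0.5575, 0.1225, 0.2314]
tool_rot: [-0.0, 0.706, 0.708, 0.0]
contact_force: [0.9, -0.2, -0.5]
gripper_width: 0.999
grasp_force: 0.0
```

>>> {"method": "servo_tool", "body": {"motion": [1,0.5,-0.27,0,0,1,1,-0.55,0,0,1,1,-0.55,0,0]}}

```text
time: 1.45
tool_pos: [0.4919, 0.242, 0.2315]
tool_rot: [0.0, 0.706, 0.708, 0.0]
contact_force: [0.6, -0.1, -1.0]
gripper_width: 1.002
grasp_force: 0.0
```

>>> {"method": "servo_tool", "body": {"motion": [1,0.41,-0.19,0,-0.24,1,0.41,-0.19,0,-0.48,1,0.41,-0.19,0,-0.72,1,0.41,-0.19,0,-1,1,0.41,-0.19,0,-1]}}

```text
time: 2.08
tool_pos: [0.4711, 0.2883, 0.2313]
tool_rot: [0.0, 0.383, 0.924, -0.0]
contact_force: [0.1, -0.2, 0.3]
gripper_width: 0.999
grasp_force: 0.0
```

Run:
```python
from h import *
s=manip.state();print(s['time'],s['tool_pos'],s['joint_pos'],s['contact_force'])
q=s['tool_rot'];print(R.from_quat([q[1],q[2],q[3],q[0]]).as_matrix().round(3))
a,d=eyes.grab_frame('wrist'); save('w1.png',a); np.savez('/tmp/w1.npz',a=a,d=d)
P,u,v=cloud('wrist',d)
m=(abs(P[:,0]-.468)<.05)&(abs(P[:,1]-.29)<.05)&(P[:,2]>.100)&(P[:,2]<.118);Q=P[m]
r=cv2.minAreaRect((Q[:,:2]*1000).astype(np.float32)); print(len(Q),r,np.percentile(Q[:,2],[5,50,95]))
cv2.imwrite('pics/w1c.png',a[:,:,::-1])
```

```text
2.075 [0.47113273 0.28827076 0.23132471] [ 4.14675903e-01 -1.20939393e-01  1.78228886e+00 -6.36970151e-04
  1.48009641e+00 -3.69026859e-01] [ 0.09998018 -0.24570766  0.26124383]
[[-0.706  0.708  0.   ]
 [ 0.708  0.706 -0.001]
 [-0.001 -0.    -1.   ]]
1171 ((467.7959289550781, 288.9168395996094), (64.05528259277344, 14.623865127563477), 46.49187088012695) [0.10386866 0.1082456  0.10950495]
```

View pics/w1c.png

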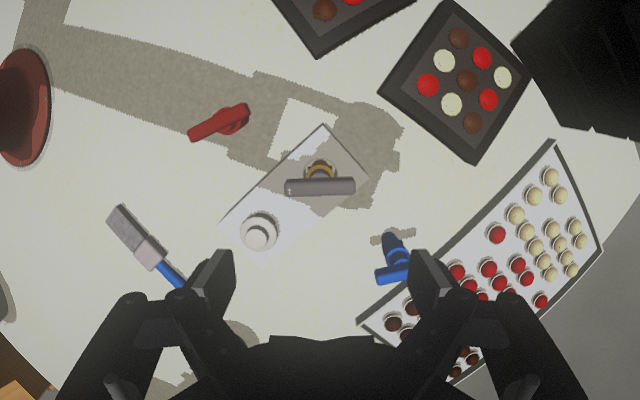

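The wrist view shows the steel bar at (320,186), lying along the closing direction. It measures 64 x 14.6 mm, centred at (0.468, 0.289) and at 46.5°. I'll grip it by its ends, which clears the neck and gives the best lever arm.

>>> {"method": "servo_tool", "body": {"motion": [1,0.023,-0.016,0.4,-0.033,1,0.023,-0.016,0.8,-0.033,1,0.023,-0.016,0.8,-0.033]}}

```text
time: 2.5
tool_pos: [0.4641, 0.2879, 0.1307]
tool_rot: [-0.003, 0.372, 0.928, -0.004]
contact_force: [0.2, 0.3, 0.1]
gripper_width: 0.999
grasp_force: 0.0
```

>>> {"method": "servo_tool", "body": {"motion": [1,0,0,0.3,0,1,0,0,0.51,0,1,0,0,0.51,0]}}

```text
time: 2.88
tool_pos: [0.4669, 0.2895, 0.0743]
tool_rot: [-0.0, 0.371, 0.929, -0.001]
contact_force: [-0.7, 0.1, 0.2]
gripper_width: 0.999
grasp_force: 0.0
```

>>> {"method": "servo_tool", "body": {"motion": [0.3,0,0,0,0,0.3,0,0,0,0,0.0,0,0,0,0,-0.5,0,0,0,0,-1,0,0,0,0]}}

```text
time: 3.5
tool_pos: [0.4689, 0.2906, 0.0773]
tool_rot: [0.002, 0.371, 0.929, 0.002]
contact_force: [-0.7, 0.7, 7.4]
gripper_width: 0.74
grasp_force: 66.2
```

Run:
```python
from h import *
s=manip.state();print(s['time'],s['tool_pos'],s['gripper_width'],s['grasp_force'],s['contact_force'],s['ft_torque'])
a,d=eyes.grab_frame('wrist'); save('w2.png',a)
P,u,v=cloud('wrist',d); c=s['tool_pos']
m=(abs(P[:,0]-c[0])<.02)&(abs(P[:,1]-c[1])<.02)&(P[:,2]>.098)&(P[:,2]<.125);Q=P[m];print(len(Q),np.percentile(Q[:,2],[5,50,95]))
```

```text
3.5 [0.46889703 0.29061928 0.07732857] 0.739917794560608 66.24531269073486 [-0.68969621  0.7456371   7.38860387] [-0.13422492  0.1143895  -0.02874106]
4068 [0.09981396 0.10807988 0.10939526]
```

View pics/w2.png

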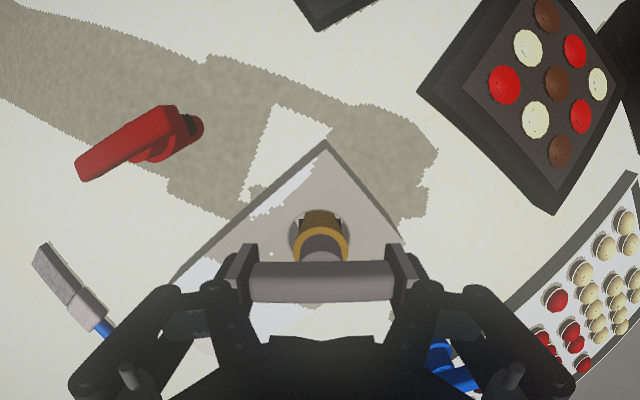

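The bar is held squarely between the pads at (320,280), with the plug still in its hole. Lifting.

>>> {"method": "servo_tool", "body": {"motion": [-1,0,0,-0.1,0,-1,0,0,-0.35,0,-1,0,0,-0.65,0,-1,0,0,-0.95,0,-1,0,0,-0.95,0]}}

```text
time: 4.18
tool_pos: [0.4688, 0.2907, 0.1921]
tool_rot: [0.003, 0.371, 0.929, 0.003]
contact_force: [-0.1, -0.5, -2.8]
gripper_width: 0.741
grasp_force: 66.9
```

>>> {"method": "servo_tool", "body": {"motion": [-1,0,0,-0.3,-0.2,-1,0,0,-0.6,-0.4,-1,0,0,-0.65,-0.6,-1,0,0,-0.65,-0.8,-1,0,0,-0.65,-0.967]}}

```text
time: 4.8
tool_pos: [0.4659, 0.2894, 0.2634]
tool_rot: [-0.002, -0.002, 1.0, -0.001]
contact_force: [0.1, -0.8, -3.6]
gripper_width: 0.736
grasp_force: 67.3
```

Run:
```python
from h import *
s=manip.state();print(s['time'],s['tool_pos'],s['joint_pos'],s['gripper_width'],s['grasp_force'],s['contact_force'],s['ft_torque'])
q=s['tool_rot'];print(R.from_quat([q[1],q[2],q[3],q[0]]).as_matrix().round(3))
```

```text
4.8 [0.46592566 0.28938614 0.26338684] [ 4.20081187e-01 -1.45069314e-01  1.75095274e+00  1.82722120e-05
  1.53960487e+00 -1.15513566e+00] 0.7361481547884531 67.3153567314148 [ 0.07876001 -0.8434152  -3.58791688] [-0.01482156  0.02103571  0.02028247]
[[-1.    -0.004 -0.004]
 [-0.004  1.    -0.002]
 [ 0.004 -0.002 -1.   ]]
```

>>> {"method": "servo_tool", "body": {"motion": [-1,-0.2,-0.4,0,0,-1,-0.37,-0.84,0,0,-1,-0.37,-0.84,0,0]}}

```text
time: 5.18
tool_pos: [0.5114, 0.1858, 0.2633]
tool_rot: [-0.002, 0.003, 1.0, -0.001]
contact_force: [-0.4, 1.3, -3.3]
gripper_width: 0.735
grasp_force: 68.1
```

>>> {"method": "servo_tool", "body": {"motion": [-1,-0.2,-0.4,0,0,-1,-0.37,-0.84,0,0,-1,-0.37,-0.84,0,0]}}

```text
time: 5.55
tool_pos: [0.5557, 0.0858, 0.2638]
tool_rot: [-0.002, 0.002, 1.0, -0.0]
contact_force: [-0.3, 0.6, -2.9]
gripper_width: 0.734
grasp_force: 68.7
```

>>> {"method": "servo_tool", "body": {"motion": [-1,-0.2,-0.4,0,0,-1,-0.37,-0.84,0,0,-1,-0.37,-0.84,0,0]}}

```text
time: 5.92
tool_pos: [0.6001, -0.0142, 0.264]
tool_rot: [-0.001, 0.002, 1.0, 0.0]
contact_force: [-0.1, 0.5, -3.5]
gripper_width: 0.737
grasp_force: 69.0
```

>>> {"method": "servo_tool", "body": {"motion": [-1,-0.2,-0.4,0,0,-1,-0.37,-0.84,0,0,-1,-0.37,-0.84,0,0,-1,-0.37,-0.84,0,0,-1,-0.37,-0.84,0,0]}}

```text
time: 6.55
tool_pos: [0.6441, -0.1113, 0.2657]
tool_rot: [-0.0, -0.001, 1.0, 0.0]
contact_force: [-0.1, 0.1, -3.2]
gripper_width: 0.734
grasp_force: 69.2
```

Run:
```python
from h import *
s=manip.state();print(s['time'],s['tool_pos'],s['joint_pos'],s['gripper_width'],s['contact_force'])
q=s['tool_rot'];print(R.from_quat([q[1],q[2],q[3],q[0]]).as_matrix().round(4))
a,d=eyes.grab_frame('wrist'); save('w3.png',a); np.savez('/tmp/w3.npz',a=a,d=d)
P,u,v=cloud('wrist',d)
m=(abs(P[:,0]-.575)<.045)&(abs(P[:,1]+.115)<.05)&(P[:,2]>.160)&(P[:,2]<.176);Q=P[m]
print(len(Q),cv2.minEnclosingCircle((Q[:,:2]*1000).astype(np.float32)),np.median(Q[:,2]))
M=np.zeros((400,640),np.uint8);M[v[m],u[m]]=255;cv2.imwrite('/tmp/m.png',M)
for c in cv2.findContours(M,cv2.RETR_CCOMP,cv2.CHAIN_APPROX_NONE)[0]:
    if len(c)>25: print(len(c),cv2.fitEllipse(c))
for l in('bore','spout'):
    for r in models.regions_of('wrist',l)[:2]: print(l,r['p'],r['pixel'])
# bar & cone in wrist view
m=(abs(P[:,0]-s['tool_pos'][0])<.04)&(abs(P[:,1]-s['tool_pos'][1])<.03)&(P[:,2]>.29)&(P[:,2]<.31);Q=P[m]
print(len(Q),cv2.minAreaRect((Q[:,:2]*1000).astype(np.float32)),np.median(Q,0))
```

```text
6.55 [ 0.64408695 -0.11132957  0.265725  ] [-2.85130806e-01  1.02087730e-01  1.50366172e+00  4.87127059e-04
  1.53670479e+00 -1.85809342e+00] 0.7335771383754882 [-0.0764279   0.12123688 -3.20388736]
[[-1.0e+00 -2.1e-03 -7.0e-04]
 [-2.1e-03  1.0e+00  7.0e-04]
 [ 7.0e-04  7.0e-04 -1.0e+00]]
3287 ((573.9862670898438, -99.99974822998047), 29.341201782226562) 0.16676673693664587
222 ((335.95367431640625, 111.83733367919922), (72.62932586669922, 73.99554443359375), 100.5752182006836)
111 ((335.8629150390625, 111.94085693359375), (36.618019104003906, 37.693965911865234), 95.9807357788086)
bore 0.86 [309.7, 114.2]
spout 0.81 [307.2, 119.2]
spout 0.55 [621.9, 22.4]
4496 ((644.3130493164062, -111.29304504394531), (15.358329772949219, 59.952239990234375), 0.6017605066299438) [ 0.64170126 -0.11181615  0.2967154 ]
```

View pics/w3.png

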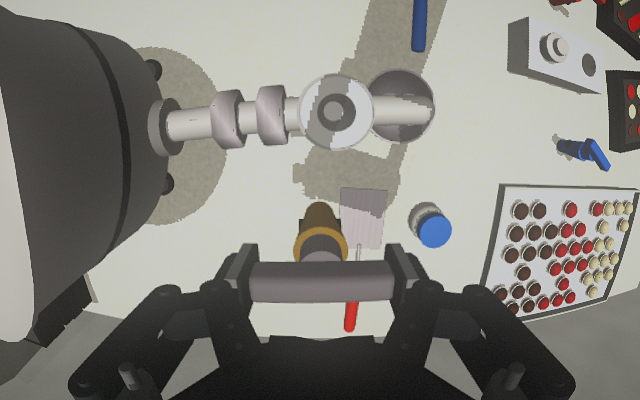

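The wrist view shows the bore mouth centred at (336,112) and the plug hanging from the bar at (320,280). Next I'll refine the bore centre, the outlet direction and the plug's tilt.

Run:
```python
from h import *
from scipy.optimize import least_squares
z=np.load('/tmp/w3.npz');d=z['d'];P,u,v=cloud('wrist',d)
M=cv2.imread('/tmp/m.png',0); idx=-np.ones((400,640),int); idx[v,u]=np.arange(len(u))
for c in cv2.findContours(M,cv2.RETR_CCOMP,cv2.CHAIN_APPROX_NONE)[0]:
    if len(c)>25:
        Q=P[idx[c[:,0,1],c[:,0,0]]]
        f=least_squares(lambda p:np.hypot(Q[:,0]-p[0],Q[:,1]-p[1])-p[2],[.574,-.1,.02],loss='soft_l1',f_scale=.001)
        print('circle',f.x.round(4))
def line(lo,hi):
    m=(P[:,1]>lo)&(P[:,1]<hi)&(abs(P[:,0]-.575)<.03)&(P[:,2]>.135)&(P[:,2]<.16);Q=P[m]
    ys=np.linspace(lo,hi,12);o=[]
    for a,b in zip(ys[:-1],ys[1:]):
        q=Q[(Q[:,1]>a)&(Q[:,1]<b)]
        if len(q)>10:o.append([(a+b)/2,(q[:,0].min()+q[:,0].max())/2])
    o=np.array(o);print(np.polyfit(o[:,0],o[:,1],1),o.round(4).tolist())
line(-.24,-.14);line(-.066,-.035)
# tank axis
m=(P[:,2]>.2)&(P[:,2]<.33)&(P[:,1]<-.23)&(abs(P[:,0]-.57)<.11);Q=P[m]
if len(Q)>50:
    f=least_squares(lambda p:np.hypot(Q[:,0]-p[0],Q[:,1]-p[1])-.136,[.57,-.4],loss='soft_l1',f_scale=.001);print('tank',f.x,len(Q))
m=(abs(P[:,0]-.644)<.04)&(abs(P[:,1]+.111)<.025)&(P[:,2]>.19)&(P[:,2]<.285);Q=P[m]
for a in np.arange(.195,.28,.005):
    q=Q[(Q[:,2]>a)&(Q[:,2]<a+.005)]
    if len(q)>8: print(round(a+.0025,4),len(q),q[:,0].min().round(4),q[:,1].min().round(4),q[:,1].max().round(4))
```

```text
circle [ 0.5741 -0.1004  0.0285]
circle [ 0.5742 -0.1004  0.0146]
[-0.05000271  0.5692305 ] [[-0.2355, 0.5811], [-0.2264, 0.5809], [-0.2173, 0.5799], [-0.2082, 0.5789], [-0.1991, 0.579], [-0.19, 0.5788], [-0.1809, 0.579], [-0.1718, 0.5781], [-0.1627, 0.5769], [-0.1536, 0.5771], [-0.1445, 0.5763]]
[-0.06721523  0.56817952] [[-0.0646, 0.5727], [-0.0618, 0.5726], [-0.059, 0.5725], [-0.0561, 0.5714], [-0.0533, 0.5713], [-0.0505, 0.5712], [-0.0477, 0.5711], [-0.0449, 0.5714], [-0.042, 0.5713], [-0.0392, 0.5711], [-0.0364, 0.5705]]
tank [ 0.59010412 -0.40458149] 30110
0.2025 29 0.6347 -0.1225 -0.105
0.2075 42 0.6343 -0.1222 -0.1044
0.2125 55 0.6333 -0.1228 -0.1033
0.2175 41 0.6334 -0.1224 -0.1041
0.2225 57 0.6327 -0.1235 -0.1036
0.2275 70 0.6325 -0.1255 -0.1003
0.2325 107 0.6318 -0.1254 -0.1003
0.2375 84 0.6316 -0.1252 -0.102
0.2425 89 0.6308 -0.1246 -0.101
0.2475 109 0.6306 -0.1254 -0.0997
0.2525 102 0.6305 -0.125 -0.1001
0.2575 631 0.6299 -0.1271 -0.0978
0.2625 264 0.6297 -0.1263 -0.0986
0.2675 164 0.6335 -0.1227 -0.1018
0.2725 186 0.6337 -0.1229 -0.1015
0.2775 397 0.6336 -0.122 -0.1024
0.2825 380 0.6344 -0.1359 -0.086
```

>>> {"method": "servo_tool", "body": {"motion": [-1,0.3,0.05,0,-0.065,-1,0.588,0.097,0,-0.065,-1,0.588,0.097,0,-0.065,-1,0.588,0.097,0,-0.065,-1,0.588,0.097,0,-0.065]}}

```text
time: 7.32
tool_pos: [0.5746, -0.1018, 0.2664]
tool_rot: [0.0, -0.026, 1.0, -0.0]
contact_force: [1.3, -0.7, -3.2]
gripper_width: 0.736
grasp_force: 69.2
```

Run:
```python
from h import *
s=manip.state();print(s['time'],s['tool_pos'],s['contact_force'])
q=s['tool_rot'];T=R.from_quat([q[1],q[2],q[3],q[0]]).as_matrix();print(T.round(4))
# desired: TCP = bore - (plug axis offset measured: +0.0005,-0.0007)
e=np.array([.5741-.0005,-.1004+.0007,.190])-s['tool_pos'];print(e,(T.T@e/.12).round(4))
```

```text
7.325 [ 0.57464098 -0.10179822  0.26636924] [ 1.33246896 -0.67671237 -3.21908544]
[[-9.987e-01 -5.120e-02  6.000e-04]
 [-5.120e-02  9.987e-01 -2.000e-04]
 [-6.000e-04 -2.000e-04 -1.000e+00]]
[-0.00104098  0.00209822 -0.07636924] [0.0082 0.018  0.6364]
```

>>> {"method": "servo_tool", "body": {"motion": [-1,0.008,0.018,0,0,-1,0.008,0.018,0.15,0,-1,0.008,0.018,0.3,0,-1,0.008,0.018,0.4,0,-1,0.008,0.018,0.4,0]}}

```text
time: 7.95
tool_pos: [0.5717, -0.0994, 0.2156]
tool_rot: [-0.002, -0.025, 1.0, 0.001]
contact_force: [-0.3, -0.3, -1.7]
gripper_width: 0.738
grasp_force: 69.2
```

>>> {"method": "servo_tool", "body": {"motion": [-1,0,0,0.06,0,-1,0,0,0.12,0,-1,0,0,0.18,0,-1,0,0,0.22,0,-1,0,0,0.22,0]}}

```text
time: 8.57
tool_pos: [0.5725, -0.0996, 0.191]
tool_rot: [-0.001, -0.026, 1.0, 0.0]
contact_force: [-1.3, -0.8, -3.0]
gripper_width: 0.736
grasp_force: 69.2
```

>>> {"method": "servo_tool", "body": {"motion": [-1,0,0,0.009,0,-1,0,0,0.018,0,-1,0,0,0.027,0,-1,0,0,0.036,0,-1,0,0,0.036,0]}}

```text
time: 9.2
tool_pos: [0.5728, -0.0996, 0.1872]
tool_rot: [-0.0, -0.026, 1.0, 0.0]
contact_force: [0.9, -0.0, -3.2]
gripper_width: 0.736
grasp_force: 69.2
```

>>> {"method": "servo_tool", "body": {"motion": [-1,0,0,0.008,0,-1,0,0,0.016,0,-1,0,0,0.024,0,-1,0,0,0.024,0]}}

```text
time: 9.7
tool_pos: [0.5728, -0.0995, 0.1843]
tool_rot: [-0.0, -0.026, 1.0, 0.0]
contact_force: [0.4, 1.4, -3.3]
gripper_width: 0.74
grasp_force: 69.2
```

>>> {"method": "servo_tool", "body": {"motion": [-1,-0.005,0,0.008,0,-1,-0.005,0,0.016,0,-1,-0.005,0,0.016,0]}}

```text
time: 10.07
tool_pos: [0.5733, -0.0993, 0.1824]
tool_rot: [-0.0, -0.026, 1.0, 0.0]
contact_force: [-0.6, 2.9, -2.4]
gripper_width: 0.739
grasp_force: 69.2
```

>>> {"method": "servo_tool", "body": {"motion": [-1,0,0,0.008,0,-1,0,0,0.016,0,-1,0,0,0.016,0]}}

```text
time: 10.45
tool_pos: [0.5733, -0.0993, 0.1805]
tool_rot: [-0.0, -0.026, 1.0, 0.0]
contact_force: [-1.7, 4.1, -2.2]
gripper_width: 0.734
grasp_force: 69.3
```

>>> {"method": "servo_tool", "body": {"motion": [-1,0.002,0.006,0,0,-1,0.002,0.006,0.008,0,-1,0.002,0.006,0.008,0]}}

```text
time: 10.82
tool_pos: [0.5732, -0.0991, 0.1796]
tool_rot: [0.0, -0.025, 1.0, -0.0]
contact_force: [-0.3, 2.6, -1.8]
gripper_width: 0.736
grasp_force: 69.3
```

>>> {"method": "servo_tool", "body": {"motion": [-1,0,0,0.008,0,-1,0,0,0.008,0]}}

```text
time: 11.08
tool_pos: [0.5732, -0.099, 0.1787]
tool_rot: [-0.0, -0.026, 1.0, -0.0]
contact_force: [-0.1, 2.0, -2.0]
gripper_width: 0.732
grasp_force: 69.3
```

>>> {"method": "servo_tool", "body": {"motion": [-1,0,0.006,0.008,0,-1,0,0.006,0.016,0,-1,0,0.006,0.016,0]}}

```text
time: 11.45
tool_pos: [0.5733, -0.0989, 0.1775]
tool_rot: [0.0, -0.025, 1.0, -0.001]
contact_force: [-2.6, -1.3, 2.2]
gripper_width: 0.736
grasp_force: 69.8
```

>>> {"method": "servo_tool", "body": {"motion": [-1,0,0,0.008,0,-1,0,0,0.016,0,-1,0,0,0.016,0]}}

```text
time: 11.82
tool_pos: [0.5734, -0.0988, 0.1763]
tool_rot: [0.0, -0.025, 1.0, -0.001]
contact_force: [-3.7, -2.2, 7.0]
gripper_width: 0.733
grasp_force: 70.3
```

>>> {"method": "servo_tool", "body": {"motion": [-1,0.004,-0.003,0.008,0,-1,0.004,-0.003,0.016,0,-1,0.004,-0.003,0.016,0]}}

```text
time: 12.2
tool_pos: [0.5734, -0.0989, 0.1755]
tool_rot: [0.001, -0.025, 1.0, -0.0]
contact_force: [-5.3, 0.1, 9.9]
gripper_width: 0.733
grasp_force: 70.7
```

>>> {"method": "servo_tool", "body": {"motion": [-1,0,0,0.006,0,-1,0,0,0.006,0]}}

```text
time: 12.45
tool_pos: [0.5734, -0.0989, 0.1753]
tool_rot: [0.001, -0.025, 1.0, -0.0]
contact_force: [-6.3, -0.3, 12.1]
gripper_width: 0.736
grasp_force: 70.9
```

>>> {"method": "servo_tool", "body": {"motion": [-1,0.006,0,0.004,0.03,-1,0.006,0,0.004,0.07,-1,0.006,0,0.006,0.11,-1,0.006,0,0.006,0.15]}}

```text
time: 12.95
tool_pos: [0.5732, -0.0988, 0.1745]
tool_rot: [0.002, 0.034, 0.999, -0.0]
contact_force: [-5.7, -0.2, 10.1]
gripper_width: 0.735
grasp_force: 70.7
```

>>> {"method": "servo_tool", "body": {"motion": [-1,0.004,0,0.012,0.03,-1,0.004,0,0.016,0.07,-1,0.004,0,0.018,0.11]}}

```text
time: 13.32
tool_pos: [0.5734, -0.0988, 0.1739]
tool_rot: [0.003, 0.077, 0.997, -0.0]
contact_force: [-5.8, 1.2, 15.7]
gripper_width: 0.742
grasp_force: 71.3
```

>>> {"method": "servo_tool", "body": {"motion": [-1,0,0,0.002,0.04,-1,0,0,0.004,0.08,-1,0,0,0.006,0.12]}}

```text
time: 13.7
tool_pos: [0.5734, -0.0987, 0.1735]
tool_rot: [0.003, 0.123, 0.992, 0.0]
contact_force: [-7.5, 1.1, 16.5]
gripper_width: 0.737
grasp_force: 71.4
```

>>> {"method": "servo_tool", "body": {"motion": [-1,0.004,0,-0.004,0.04,-1,0.005,0,-0.003,0.08,-1,0.006,0,-0.002,0.12,-1,0.006,0,0,0.16]}}

```text
time: 14.2
tool_pos: [0.5734, -0.0986, 0.1733]
tool_rot: [0.004, 0.185, 0.983, 0.0]
contact_force: [-3.8, -0.0, 14.7]
gripper_width: 0.735
grasp_force: 71.1
```

>>> {"method": "servo_tool", "body": {"motion": [-1,0.002,0,0.001,0.04,-1,0.004,0,0.002,0.08,-1,0.004,0,0.003,0.12,-1,0.004,0,0.004,0.16]}}

```text
time: 14.7
tool_pos: [0.5735, -0.0985, 0.1731]
tool_rot: [0.005, 0.247, 0.969, 0.001]
contact_force: [-2.3, -0.1, 13.5]
gripper_width: 0.735
grasp_force: 71.1
```

>>> {"method": "servo_tool", "body": {"motion": [-1,0,0,0.002,0.04,-1,0,0,0.003,0.08,-1,0,0,0.005,0.12,-1,0,0,0.006,0.16,-1,0,0,0.006,0.2]}}

```text
time: 15.32
tool_pos: [0.5737, -0.0985, 0.1728]
tool_rot: [0.005, 0.322, 0.947, 0.001]
contact_force: [-2.4, 1.2, 14.4]
gripper_width: 0.734
grasp_force: 71.2
```

>>> {"method": "servo_tool", "body": {"motion": [-1,0,0,0.001,0.04,-1,0,0,0.002,0.08,-1,0,0,0.003,0.12,-1,0,0,0.004,0.16,-1,0,0,0.004,0.2]}}

```text
time: 15.95
tool_pos: [0.5739, -0.0985, 0.1727]
tool_rot: [0.005, 0.395, 0.919, 0.001]
contact_force: [-3.0, 1.6, 15.9]
gripper_width: 0.735
grasp_force: 71.3
```

>>> {"method": "servo_tool", "body": {"motion": [-1,0,0,-0.002,0.04,-1,0,0,-0.002,0.08,-1,0,0,-0.001,0.12,-1,0,0,0,0.16,-1,0,0,0,0.2]}}

```text
time: 16.58
tool_pos: [0.5741, -0.0984, 0.1726]
tool_rot: [0.005, 0.466, 0.885, 0.002]
contact_force: [-3.2, 1.5, 14.5]
gripper_width: 0.74
grasp_force: 71.2
```

>>> {"method": "servo_tool", "body": {"motion": [-1,0,0,0,0.04,-1,0,0,0,0.08,-1,0,0,0.001,0.12,-1,0,0,0.001,0.16,-1,0,0,0.002,0.2]}}

```text
time: 17.2
tool_pos: [0.5743, -0.0985, 0.1725]
tool_rot: [0.005, 0.534, 0.845, 0.002]
contact_force: [-1.5, 1.3, 15.4]
gripper_width: 0.735
grasp_force: 71.2
```

>>> {"method": "servo_tool", "body": {"motion": [-1,0,0,0,0.04,-1,0,0,0,0.08,-1,0,0,0.001,0.12,-1,0,0,0.001,0.16,-1,0,0,0.002,0.2]}}

```text
time: 17.82
tool_pos: [0.5745, -0.0985, 0.1724]
tool_rot: [0.005, 0.599, 0.801, 0.003]
contact_force: [-0.7, 1.9, 16.2]
gripper_width: 0.738
grasp_force: 71.2
```

Run:
```python
from h import *
s=manip.state();q=s['tool_rot'];T=R.from_quat([q[1],q[2],q[3],q[0]]).as_matrix()
print(s['time'],s['joint_pos'].round(3),s['contact_force'],s['ft_torque'],'tool y ang',np.degrees(np.arctan2(T[1,1],T[0,1])))
a,d=eyes.grab_frame('wrist'); np.savez('/tmp/w4.npz',a=a,d=d); save('w4.png',a)
P,u,v=cloud('wrist',d);c=s['tool_pos']
m=(abs(P[:,0]-c[0])<.05)&(abs(P[:,1]-c[1])<.05)&(P[:,2]>c[2]+.024)&(P[:,2]<c[2]+.036);Q=P[m]
print(len(Q),cv2.minAreaRect((Q[:,:2]*1000).astype(np.float32)),np.median(Q,0))
```

```text
17.825 [-0.298 -0.012  1.778  0.002  1.363 -0.586] [-0.72170958  1.90549979 16.1716445 ] [ 0.4737294  -0.27839989  0.5995398 ] tool y ang 16.44322511431056
5818 ((573.5671997070312, -97.85812377929688), (90.60365295410156, 23.186996459960938), 16.403121948242188) [ 0.5730642  -0.09696396  0.20324395]
```

>>> {"method": "servo_tool", "body": {"motion": [-1,0,0,-0.001,0.04,-1,0,0,-0.001,0.08,-1,0,0,-0.001,0.12,-1,0,0,0,0.16]}}

```text
time: 18.38
tool_pos: [0.5746, -0.0985, 0.1724]
tool_rot: [0.005, 0.648, 0.762, 0.003]
contact_force: [0.2, 1.3, 15.0]
gripper_width: 0.739
grasp_force: 71.2
```

>>> {"method": "servo_tool", "body": {"motion": [-1,0,0,0,0.04,-1,0,0,0,0.08,-1,0,0,0,0.12,-1,0,0,0,0.143,-1,0,0,0,0.143]}}

```text
time: 19.0
tool_pos: [0.5747, -0.0985, 0.1723]
tool_rot: [0.005, 0.689, 0.725, 0.004]
contact_force: [-0.5, 2.4, 14.3]
gripper_width: 0.739
grasp_force: 71.1
```

Run:
```python
from h import *
s=manip.state();q=s['tool_rot'];T=R.from_quat([q[1],q[2],q[3],q[0]]).as_matrix()
print(s['time'],s['joint_pos'].round(3),s['contact_force'],s['ft_torque'],'tool y ang',np.degrees(np.arctan2(T[1,1],T[0,1])),T[:,2])
```

```text
19.0 [-0.298 -0.011  1.778  0.002  1.362 -0.349] [-0.45438895  2.35390228 14.27208794] [ 0.30442526 -0.47235208  0.29863101] tool y ang 2.8651229863851073 [ 0.01261973 -0.00192194 -0.99991852]
```

>>> {"method": "servo_tool", "body": {"motion": [-1,0,0,-0.008,0,-1,0,0,-0.016,0,-1,0,0,-0.02,0,-1,0,0,-0.02,0]}}

```text
time: 19.5
tool_pos: [0.5747, -0.0986, 0.1726]
tool_rot: [0.005, 0.689, 0.725, 0.004]
contact_force: [3.7, 1.1, 6.0]
gripper_width: 0.734
grasp_force: 70.2
```

>>> {"method": "servo_tool", "body": {"motion": [-1,0,0,-0.008,0,-1,0,0,-0.016,0,-1,0,0,-0.016,0]}}

```text
time: 19.88
tool_pos: [0.5746, -0.0986, 0.1729]
tool_rot: [0.005, 0.689, 0.724, 0.004]
contact_force: [8.0, -0.8, -0.2]
gripper_width: 0.734
grasp_force: 69.5
```

>>> {"method": "servo_tool", "body": {"motion": [-1,0,0.006,-0.003,0,-1,0,0.012,-0.004,0,-1,0,0.012,-0.004,0]}}

```text
time: 20.25
tool_pos: [0.5747, -0.0986, 0.1729]
tool_rot: [0.004, 0.689, 0.724, 0.002]
contact_force: [6.1, -1.4, 0.5]
gripper_width: 0.736
grasp_force: 69.8
```

>>> {"method": "servo_tool", "body": {"motion": [-1,0,0.014,-0.003,0,-1,0,0.024,-0.006,0,-1,0,0.024,-0.006,0]}}

```text
time: 20.62
tool_pos: [0.575, -0.0984, 0.1727]
tool_rot: [0.001, 0.69, 0.724, 0.0]
contact_force: [-1.6, -2.8, 4.6]
gripper_width: 0.733
grasp_force: 70.4
```

Run:
```python
from h import *
s=manip.state();print(s['contact_force'],s['ft_torque'])
```

```text
[-1.63322709 -2.79174433  4.58467895] [-0.32407446 -1.46117192  0.22539709]
```

>>> {"method": "servo_tool", "body": {"motion": [-1,0,-0.006,-0.008,0,-1,0,-0.006,-0.014,0,-1,0,-0.006,-0.014,0]}}

```text
time: 21.0
tool_pos: [0.5748, -0.0985, 0.1729]
tool_rot: [0.001, 0.69, 0.724, 0.001]
contact_force: [5.2, -3.9, -3.0]
gripper_width: 0.733
grasp_force: 69.8
```

>>> {"method": "servo_tool", "body": {"motion": [-0.0,0,0,0,0,0.3,0,0,0,0,0.6,0,0,0,0,1,0,0,0,0,1,0,0,0,0]}}

```text
time: 21.62
tool_pos: [0.573, -0.0976, 0.1728]
tool_rot: [-0.001, 0.69, 0.724, -0.001]
contact_force: [0.0, 0.9, 0.4]
gripper_width: 1.002
grasp_force: 0.0
```

>>> {"method": "servo_tool", "body": {"motion": [1,0,0,0,0,1,0,0,0,0]}}

```text
time: 21.88
tool_pos: [0.5738, -0.098, 0.1737]
tool_rot: [-0.0, 0.69, 0.724, -0.0]
contact_force: [-0.4, -0.2, 0.4]
gripper_width: 0.998
grasp_force: 0.0
```

Released. I'll rise straight up and check.

>>> {"method": "servo_tool", "body": {"motion": [1,0,0,-0.1,0,1,0,0,-0.3,0,1,0,0,-0.6,0,1,0,0,-0.9,0,1,0,0,-0.9,0]}}

```text
time: 22.5
tool_pos: [0.5758, -0.0986, 0.2873]
tool_rot: [0.004, 0.69, 0.724, 0.002]
contact_force: [-0.1, 0.1, -0.0]
gripper_width: 0.999
grasp_force: 0.0
```

Run:
```python
from h import *
s=manip.state();print(s['time'],s['tool_pos'])
a,d=eyes.grab_frame('wrist'); save('w5.png',a)
P,u,v=cloud('wrist',d)
m=(abs(P[:,0]-.574)<.05)&(abs(P[:,1]+.1)<.05)&(P[:,2]>.185)&(P[:,2]<.215);Q=P[m]
print(len(Q),cv2.minAreaRect((Q[:,:2]*1000).astype(np.float32)),np.percentile(Q[:,2],[5,50,95]))
```

```text
22.5 [ 0.57582949 -0.09863236  0.28730476]
1741 ((573.0716552734375, -98.08528137207031), (63.7608528137207, 14.523433685302734), 2.3213722705841064) [0.18992609 0.2008724  0.2021968 ]
```

View pics/w5.png

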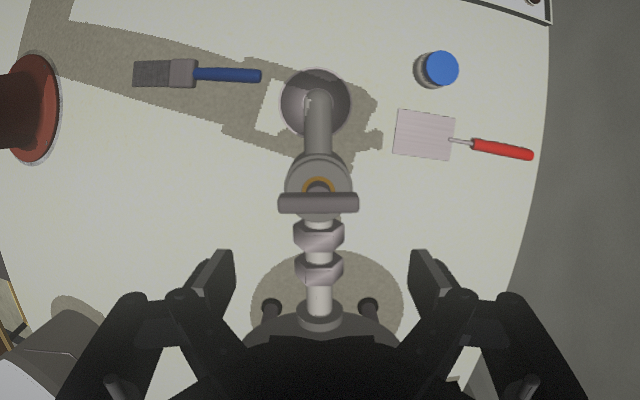

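The picture shows the bar at (318,202), square across the outlet, with the plug seated in the cock. The measured bar angle is 2.3° against an ideal of 3°. Nothing else looks disturbed, so I'm handing in.

```bash
python3 -c "
from plant import job_done
print(job_done())"
```

```text
the job is handed in; nothing more can be done
None
```

I set the plug in the cock, pressed it down at about 13–19 N while giving it a quarter turn, took the push off and let go; the bar stands within about 1° of square across the spout, and I handed the job in at about 22.5 s.

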